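Inspect a microfluidic chip under a hand loupe

ROBOT

A 6-joint arm with a two-finger parallel gripper is mounted at the origin on a cart in front of the work surface, level with it; the furniture and walls round the work are solid. World frame = base frame: x ahead of the robot, y to its left, z up, the work surface at z = 0. Lengths are in m, angles in degrees, forces in N, time in s.
With the tool pointing down it reaches from about 0.275 to 0.875 m from the base axis. Payload 12.5 kg.
Tool frame: the origin (TCP) lies between the finger pads; the fingertips stand 14 mm ahead of it and the grasp point (between the pads) lies 5 mm behind it; z points along the fingers, y is the line along which they close (so a half turn about z gives the same grasp; the last joint's range is limited). The gripper opens to 85 mm and grips with 20 to 120 N. Pads are 22 mm wide; open, the fingers measure 114 mm over their backs; the gripper's body (76 mm by 85 mm) begins 54 mm behind the grasp point. The pads swing forward as they close: fully open they stand 13 mm farther back than shut.
Start: joints at [71.986, 20.094, 94.641, -0, 65.266, -4.847], TCP at [0.125, 0.536, 0.245] pointing down, gripper open.
Joint ranges: [-157.81, 157.81], [-45, 120.19], [0.68, 151.7], [-89.99, 269.99], [4.06, 180], [-164.3, 164.3]. Speed limits (degrees/s): [127.2, 127.2, 159.86, 180, 180, 180].

INTERFACE

Orientations are given as a 3x3 rotation matrix whose columns are the frame's x, y, z axes.
In Python, from bench import * gives the robot as it stands.
- The arm moves only by the tool arm_command, never from a script. Its argument "series" is a list of rows, each a list of 3 entries, a list of its own where there are three numbers: the shift along the world's x, y, z in m, then the turn about the world's z in rad, then the closure in counts, from 0 (fully open) to 255 (shut). A call has 1 to 12 rows; each row is the pose to reach, as a shift and turn from the pose commanded when the call began; what a row does not reach only later rows make up. A row lasts 1/8 s, in which the tool goes at most 62.5 mm and 10.7 degrees, less where a joint would pass 70% of its speed; a pose out of reach is approached as far as the arm can. A call with a gripper value outside its range is refused whole. The fingers move at their own pace and stop on an object; "newtons" is the grip in N (left out, the last holds). Time passes only in rows, so rows that repeat a pose let the fingers close. It gives the time, the measured TCP pose, the force, the opening and the grip force at its end, in the units of the state.
- state(): the state, without advancing time (a new reading comes with each control period).
- snapshot(name): name is "side" or "top"; returns a dict with "frame" (384x512x3 uint8, blue, green, red), "K" (3x3 intrinsics, pixels), "pose" (4x4, takes a point from camera to world coordinates). Camera axes: x right, y up, looking along -z (the intrinsics and any distortion apply to the point x, -y, -z); pixel columns grow to the right and rows downward; lengths in m; the calibration is good to about 2 mm. A picture is of the moment at which its call begins. There is no depth.
- job_done(): hands the job in; it is judged then, once.
Trained networks look in a picture, given as the dict that the camera call returned (one of the last four; its "shot" number tells which), for a name from the list of things; names that differ only in an ending like _2 or _b are one class to them, and where a whole thing is asked for, a point or a joint stands for the part that bears it (a point fixed in the world has none). Each returns a list of dicts, best first, with "score" (0 to 1); they miss things now and then, are a little off and sometimes report something else, mostly with a low value. They report only what shows in the picture. A call takes as long as a camera call. They do not tell look-alikes from the thing itself.
- spot_in(thing, picture): "position" ([column, row] in pixels, amid what is visible of it).
- tip_of(thing, picture): "position" ([column, row] in pixels: a listed point, or the origin of a listed thing).
The state is a dict: "t": time; "qpos": joint angles; "joint_velocities": joint speeds; "joint_efforts": joint torques, N m; "tcp_pos": TCP position; "eef_rot": TCP orientation; "force": force on the tool from outside, world axes, zero at the start; "wrist_torque": the same for the moment, N m; "width": finger opening in m; "finger_force": force on a finger pad.
Only numpy, scipy, OpenCV 4.12 (cv2) and the standard library are available. Lean on these libraries where they do the work, as an engineer would, in place of code of your own. Each camera call takes 0.05 s, during which the arm holds its last target. There are 200 camera calls.

TASK

Turn the microfluidic chip so that its two blue inlet ports point to the end of the light stage marked with two blue dots, and seat it flat in the stage's keyed nest. Then pick up the hand loupe and hold it level over the Y-junction of the chip's channels with its rim level with the tip of the red focus marker on the post, without letting the loupe touch chip or stage. Finish while holding the loupe still in that place; do not shift the focus marker, and leave the petri dishes, the timer and the orange-capped bottle alone.

Things in the scene. Friction and masses are not known exactly. Their poses are not given: they have to be found in the camera images.
- stage: fixed light stage, a light grey slab 190 x 110 mm, 12 mm high. Origin on the worktop under the centre of the chip nest; z up, x along the nest to the inlet end, marked with two blue dots 57 mm from the origin. The slab reaches from x = -125 to +65 mm, y = -55 to +55 mm. An 8 mm steel focus post stands at x = -108 mm, y = 0, beyond a single black dot; its top is 178 mm above the worktop
- nest_center (a point): centre of the nest's floor, 12 mm above the worktop; axes as stage. The seated chip's underside is centred here. Four grey corner brackets, 5 mm high, 5 mm thick, sloped inwards at the top, hold the chip with 1.6 mm play a side; the middle 50 mm of both long sides is open for fingers. A key block in the corner at +x, +y fills the chip's cut-out: the chip lies flat only one way round
- nest_inlet (a point): point in the nest where chip_inlet of a correctly seated chip lies (30 mm from the nest's centre towards the two blue dots, 3 mm above the nest's floor)
- focus_tip (a point): tip of the red pointer that points from the focus post towards the nest (at x = -66 mm, y = 0 of stage). Its height marks the focal height and differs from run to run (100 to 140 mm above the worktop). The red collar that carries it, 20 mm across, is clamped stiffly to the post
- chip_center (a point): centre of the loose microfluidic chip, a pale plate 76 x 26 x 6 mm, 20 g, flat on the worktop, right way up; 3 mm above its underside. x along its 76 mm, to the end with two blue inlet ports; y across its 26 mm. Corner at +x, +y has a 9 x 9 mm cut-out. Ports stand 6 mm above the plate: blue at x = +22, y = +-7.5 mm, white at x = -29 mm; the middle is free to be taken across the 26 mm
- chip_inlet (a point): point on the chip's centre line, 30 mm from chip_center towards the blue inlet ports, 3 mm above its underside
- chip_junction (a point): Y-junction of the chip's dark channels, on the plate's top face: at x = +8 mm, y = 0 from chip_center, 3 mm above it
- loupe_lens (a point): centre of the loupe's lens, half-way up its black rim, which is 64 mm across, 12 mm high, underside 6 mm below this point. The loupe (60 g, 171 mm long) lies flat on the notebook; z is the lens axis (up), x points from the handle's end to the lens, so the handle lies along -x
- loupe_grip (a point): middle of the grip of the loupe's blue-green handle, 80 mm from loupe_lens along -x and 1 mm higher than it; a straight flat-sided bar 16 mm wide (y), 14 mm high, 94 mm long, beginning 45 mm from the lens centre, its underside flush with the rim's. Axes as loupe_lens
- notebook: closed notebook, 210 x 152 mm, lying fixed on the worktop; origin under its centre; its cover, on which the loupe lies, is 10 mm above the worktop
- petri: closed petri dish with pinkish agar (the one nearer the stage), 61 mm across, 14 mm high, standing loose on the worktop; origin under its centre; bystander
- timer: small white timer, 73 x 65 x 19 mm, lying loose on the worktop; origin under its centre; bystander
- media_bottle: glass bottle with an orange cap, 71 mm across, 132 mm high, standing loose; origin under its centre; bystander
Mind the look-alikes: they are no part of the job. What is shaped like the part that bears chip_center but green or yellow is not meant.

How it is judged (in metres and radians):
On the way, in this order (a step that is already met when the one before it is completed fails the run):
1. the chip lies seated in the nest, inlets to the two blue dots, let go (distance between chip_inlet and nest_inlet below 0.0045 m and angle between chip_center's own z axis and vertical below 0.04 rad and angle between the x axis of chip_center and the x axis of nest_center, either way round below 0.12 rad and contact force between the fingers and chip below 0.05 N), for 0.3 s.
2. the loupe is lifted off the notebook in the gripper (height (world z) of loupe_lens above 0.045 m and contact force between the fingers and loupe above 1 N), for 0.2 s.
At the end, for the whole second after the job is handed in: chip flat in the nest, its inlet point within 4.5 mm of the nest's inlet point; loupe held by the fingers alone, at rest, lens centre within 10 mm (seen from above) of the chip's Y-junction, half-height of its rim within 6 mm of the red tip's height, lens axis within 0.12 rad (7 degrees) of vertical (distance between chip_inlet and nest_inlet below 0.0045 m and angle between chip_center's own z axis and vertical below 0.04 rad and angle between the x axis of chip_center and the x axis of nest_center, either way round below 0.12 rad and horizontal distance between loupe_lens and chip_junction below 0.01 m and z of loupe_lens in the frame of focus_tip between -0.006 and 0.006 m and angle between loupe_lens's own z axis and vertical below 0.12 rad and contact force between the fingers and loupe above 1 N and contact force between loupe and stage below 0.05 N and contact force between loupe and chip below 0.05 N and linear speed of loupe below 0.02 m/s); the arm keeps its last pose, push and grip.
It fails at once if the loupe knocks against the chip (contact force between loupe and chip above 1 N).
It fails at once if the loupe knocks against the stage or its post (contact force between loupe and stage above 1 N).
It fails at once if the focus marker is shifted (distance of focus_tip from where it was at the start of the episode above 0.004 m).
It fails at once if a bystander (petri dish, timer, bottle) is moved by more than 20 mm (distance of any of petri, timer, media_bottle from where it was at the start of the episode above 0.02 m).
It also fails if it takes over 64 s, if anything falls off the work surface, if the arm or the gripper's body presses on something with over 40 N, if the wrist force passes 120 N, or if a joint passes its speed limit or range.

## Working session

There is one attempt and no reset: what is moved stays moved. The work goes in short steps, Python scripts to look and compute and a tool call to move; the robot and the scene stay as the last step left them, time stands still between calls to the robot, and variables do not carry over. Pictures are saved under pics/ and viewed, at most 10 in all, crops included, and the job is handed in when it is done.

Besides the shell and the picture viewer there is one more tool, called as a command line: name --argument value ..., lists and objects as JSON in quotes. arm_command: Moves the arm, as the interface text tells. Its arguments: {"type":"object","properties":{"series":{"type":"array"},"newtons":{"type":"number"}},"required":["series"]}

```bash
mkdir -p pics
cat > h.py <<'E'
from bench import *
import numpy as np, cv2
def ray(s,uv):
    K=np.array(s["K"]);P=np.array(s["pose"])
    d=np.array([(uv[0]-K[0,2])/K[0,0],-(uv[1]-K[1,2])/K[1,1],-1.])
    return P[:3,3],P[:3,:3]@d
def onz(s,uv,z):
    o,d=ray(s,uv);return o+d*(z-o[2])/d[2]
def proj(s,p):
    K=np.array(s["K"]);P=np.array(s["pose"])
    c=P[:3,:3].T@(np.array(p)-P[:3,3]);return np.array([K[0,0]*c[0]/-c[2]+K[0,2],K[1,1]*-c[1]/-c[2]+K[1,2]])
def tri(s1,u1,s2,u2):
    o1,d1=ray(s1,u1);o2,d2=ray(s2,u2)
    A=np.stack([d1,-d2],1);t=np.linalg.lstsq(A,o2-o1,rcond=None)[0]
    a=o1+t[0]*d1;b=o2+t[1]*d2;return (a+b)/2,np.linalg.norm(a-b)
E
python3 - <<'E'
from h import *
st=state();print(st["t"],st["tcp_pos"],st["width"])
Z=dict(stage=0,nest_center=.012,nest_inlet=.015,focus_tip=.12,chip_center=.003,chip_inlet=.003,chip_junction=.006,loupe_lens=.016,loupe_grip=.017,notebook=0,petri=0,timer=0,media_bottle=0)
for n in("top","side"):
    s=snapshot(n);cv2.imwrite(f"pics/{n}0.png",s["frame"])
    print(n,[k for k in s],np.array(s["pose"]).round(3).tolist(),np.array(s["K"]).round(1).tolist())
    for k,z in Z.items():
        for r in tip_of(k,s)[:3]:
            print(k,round(r["score"],2),np.round(r["position"],1),onz(s,r["position"],z).round(4))
E
```

```text
0.0 [0.12514437 0.53525506 0.24476538] 0.0853031203364282
top ['frame', 'K', 'pose', 'shot'] [[-0.027, 0.993, -0.116, 0.468], [-0.999, -0.031, -0.033, -0.127], [-0.036, 0.115, 0.993, 1.096], [0.0, 0.0, 0.0, 1.0]] [[354.5, 0.0, 256.9], [0.0, 354.5, 193.4], [0.0, 0.0, 1.0]]
stage 0.64 [186.3 203.3] [0.5724 0.1307 0.    ]
nest_center 0.87 [183.7 200.3] [0.5808 0.1359 0.012 ]
nest_center 0.21 [186.  201.5] [0.5769 0.1288 0.012 ]
nest_inlet 0.83 [180.5 212.6] [0.5428 0.1452 0.015 ]
focus_tip 0.4 [179.3 170.3] [0.6548 0.122  0.12  ]
chip_center 0.67 [264.4 207. ] [ 0.5533 -0.113   0.003 ]
chip_center 0.67 [253.4 177.3] [ 0.6472 -0.0814  0.003 ]
chip_center 0.56 [133. 195.] [0.6034 0.2986 0.003 ]
chip_inlet 0.78 [390.  176.4] [ 0.6362 -0.5023  0.003 ]
chip_inlet 0.58 [138.4 192.4] [0.6111 0.2815 0.003 ]
chip_inlet 0.53 [272.6 205.6] [ 0.5569 -0.1384  0.003 ]
chip_junction 0.77 [395.6 184.4] [ 0.6104 -0.5165  0.006 ]
chip_junction 0.68 [267.9 206.8] [ 0.5534 -0.1238  0.006 ]
chip_junction 0.46 [137.7 194.3] [0.6047 0.2826 0.006 ]
loupe_lens 0.88 [342.3 188.8] [ 0.6007 -0.3519  0.016 ]
loupe_
[... 974 characters left out ...]
 [262.5 201.9] [ 0.6291 -0.0963  0.003 ]
chip_inlet 0.43 [258.9 211.9] [ 0.5757 -0.129   0.003 ]
chip_junction 0.62 [251.2 210.7] [ 0.5594 -0.1077  0.006 ]
chip_junction 0.55 [365.5 253.5] [ 0.6393 -0.5135  0.006 ]
chip_junction 0.41 [262.5 200.1] [ 0.6343 -0.0914  0.006 ]
loupe_lens 0.85 [311.3 232.8] [ 0.5953 -0.3405  0.016 ]
loupe_grip 0.92 [296.9 247.1] [ 0.5084 -0.3521  0.017 ]
loupe_grip 0.32 [310.9 234.9] [ 0.5849 -0.3468  0.017 ]
notebook 0.69 [299.7 241.8] [ 0.5505 -0.3303 -0.    ]
petri 0.71 [165.5 197.5] [0.4087 0.1818 0.    ]
timer 0.58 [208.8 186.5] [0.5671 0.1246 0.    ]
timer 0.57 [204.6 221.9] [ 0.4111 -0.0338  0.    ]
media_bottle 0.93 [296.1 192.9] [ 0.7617 -0.1431  0.    ]
```

View pics/top0.png

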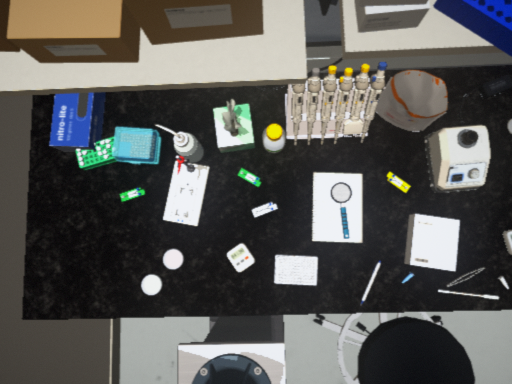

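View pics/side0.png

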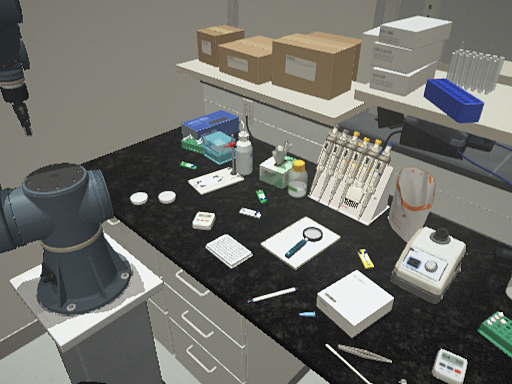

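Run:
```python
import cv2,numpy as np
t=cv2.imread("pics/top0.png");s=cv2.imread("pics/side0.png")
def c(im,x,y,w,h,k):return cv2.resize(im[y:y+h,x:x+w],(w*k,h*k),interpolation=cv2.INTER_CUBIC)
a=np.zeros((600,800,3),np.uint8)
a[:340,:280]=c(t,157,148,56,68,5)          # stage top
a[:200,300:620]=c(t,244,198,40,25,8)        # chip top
a[340:600,:390]=c(s,182,142,65,43,6)[:260]        # stage side
a[220:380,400:640]=c(s,236,203,30,20,8)
a[400:600,420:800]=c(t,310,178,76,40,5)
cv2.imwrite("pics/c1.png",a)
```

```text
Traceback (most recent call last):
ValueError: could not broadcast input array from shape (258,390,3) into shape (260,390,3)
```

Run:
```python
import cv2,numpy as np
t=cv2.imread("pics/top0.png");s=cv2.imread("pics/side0.png")
def c(im,x,y,w,h,k):return cv2.resize(im[y:y+h,x:x+w],(w*k,h*k),interpolation=cv2.INTER_CUBIC)
a=np.zeros((600,800,3),np.uint8)
a[:390,:300]=c(t,160,151,50,78,6)[:390,:300] if 0 else cv2.resize(t[151:229,160:210],(300,468))[78:468]
a[:200,300:620]=c(t,244,198,40,25,8)        # chip top
a[400:600,:310]=c(s,185,142,62,40,5)        # stage side
a[220:380,400:640]=c(s,236,203,30,20,8)
a[400:600,420:800]=c(t,310,178,76,40,5)
cv2.imwrite("pics/c1.png",a)
```

```text
(no output)
```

View pics/c1.png

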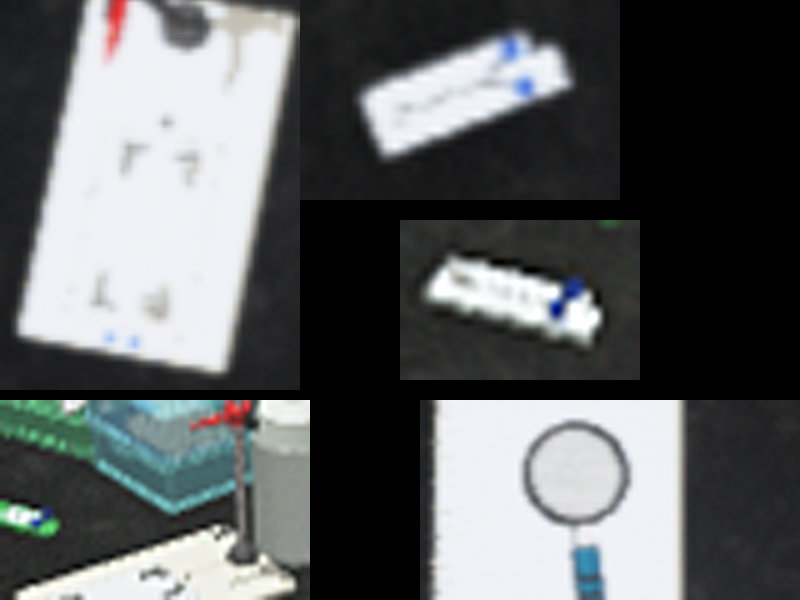

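```bash
cat >> h.py <<'E'
from scipy.optimize import minimize
def fit(s,outline,zs,x0,roi,lo,hi,SS=8):
    "fit planar outline (extruded over zs) pose x,y,yaw to bright pixels in roi"
    x,y,w,h=roi;g=s["frame"][y:y+h,x:x+w].astype(float).min(2);g=np.clip((g-lo)/(hi-lo),0,1)
    def ren(p):
        c,sn=np.cos(p[2]),np.sin(p[2]);m=np.zeros((h*SS,w*SS),np.uint8)
        R=np.array([[c,-sn],[sn,c]])
        P=[[proj(s,[*(R@q+p[:2]),z]) for q in outline] for z in zs]
        P=(np.array(P)-[x,y]+.5)*SS-.5
        for k in range(len(zs)):cv2.fillPoly(m,[np.round(P[k]*16).astype(np.int32)],1,shift=4)
        n=len(outline)
        if len(zs)>1:
            for i in range(n):
                q=np.array([P[0][i],P[0][(i+1)%n],P[1][(i+1)%n],P[1][i]]);cv2.fillPoly(m,[np.round(q*16).astype(np.int32)],1,shift=4)
        return cv2.resize(m*255,(w,h),interpolation=cv2.INTER_AREA)/255.
    f=lambda p:np.sum(np.minimum((ren(p)-g)**2,.3))
    sx=np.array([x0+np.array(d)*[.008,.008,.1] for d in([0,0,0],[1,0,0],[0,1,0],[0,0,1])])
    r=minimize(f,x0,method="Nelder-Mead",options=dict(initial_simplex=sx,xatol=1e-5,fatol=1e-3,maxiter=400))
    return r.x,r.fun/ g.sum()
CHIP=np.array([[-38,-13],[38,-13],[38,4],[29,4],[29,13],[-38,13]])/1e3
SLAB=np.array([[-125,-55],[65,-55],[65,55],[-125,55]])/1e3
E
python3 - <<'E'
from h import *
for n,cu,su,cr,sr in(("top",(264,209),(183.7,200.3),(240,194,48,32),(155,155,62,78)),("side",(251.,212),(207.5,179.2),(234,200,34,24),(180,160,74,40))):
    s=snapshot(n)
    dots=(178.3,220.3),(182.3,221.)
    if n=="top": print("dots",[onz(s,u,.012).round(4) for u in dots])
    c0=onz(s,cu,.003)[:2];
    for y in (-1.2,-.9):
      p,e=fit(s,CHIP,(0,.006),np.array([*c0,y]),cr,60,200);print(n,"chip",p.round(4),e)
    n0=onz(s,su,.012)[:2]
    p,e=fit(s,SLAB,(0,.012),np.array([*n0,2.9]),sr,60,190);print(n,"stage",p.round(4),e)
    print(proj(s,[0,0,.012]))
E
```

```text
dots [array([0.5195, 0.1529, 0.012 ]), array([0.517 , 0.1405, 0.012 ])]
top chip [ 0.548  -0.1119 -1.2305] 0.019315158418822795
top chip [ 0.5479 -0.1119 -1.2334] 0.01925889896506757
top stage [0.5755 0.1367 2.933 ] 0.022704274889766073
[230.93813259 398.73366687]
side chip [ 0.5539 -0.1087 -1.2111] 0.05483458561034549
side chip [ 0.5537 -0.109  -1.228 ] 0.05107435356694792
side stage [0.5867 0.1445 2.9359] 0.1303115164198012
[ 84.25153219 277.56744673]
```

Run:
```python
from h import *
s=state();R=np.array(s["eef_rot"]);print(R.round(3),np.degrees(np.arctan2(R[1,1],R[0,1])),s["tcp_pos"])
t=snapshot("top")
L=tip_of("loupe_lens",t)[0];
# loupe: dark/teal pixels on notebook
f=t["frame"][172:242,314:362].astype(int);m=(f[:,:,0]-f[:,:,2]>40).astype(np.uint8)
ys,xs=np.nonzero(m);print(len(xs));pts=np.stack([xs+314,ys+172],1).astype(float)
w=np.array([onz(t,p,.021)[:2] for p in pts]);c=w.mean(0);u,sv,v=np.linalg.svd(w-c);pr=(w-c)@v[0];print("handle",c,v[0],pr.min(),pr.max())
d=((f.max(2)<130)&(m==0)).astype(np.uint8);ys,xs=np.nonzero(d);k=ys+172<206
(e)=cv2.fitEllipse(np.stack([xs[k]+314,ys[k]+172],1).astype(np.float32));print("ring",e,onz(t,e[0],.016),L["position"])
```

```text
[[-0.974  0.228 -0.   ]
 [ 0.228  0.974 -0.   ]
 [ 0.    -0.    -1.   ]] 76.83217634372357 [0.12523131 0.53551813 0.24527467]
144
handle [ 0.49716994 -0.35184509] [-0.99801545 -0.06296961] -0.04769517108519139 0.04570892691200787
ring ((342.62982177734375, 184.31158447265625), (30.590877532958984, 38.42295455932617), 79.21068572998047) [ 0.61449548 -0.35361947  0.016     ] [341.5, 191.9]
```

arm_command --series '[[[0.423,-0.648,-0.145],-1.002,75],[[0.423,-0.648,-0.145],-1.002,75],[[0.423,-0.648,-0.145],-1.002,75],[[0.423,-0.648,-0.145],-1.002,75],[[0.423,-0.648,-0.145],-1.002,75],[[0.423,-0.648,-0.145],-1.002,75],[[0.423,-0.648,-0.145],-1.002,75],[[0.423,-0.648,-0.145],-1.002,75],[[0.423,-0.648,-0.145],-1.002,75],[[0.423,-0.648,-0.145],-1.002,75],[[0.423,-0.648,-0.145],-1.002,75],[[0.423,-0.648,-0.145],-1.002,75]]' --newtons 30

```text
t: 3.1
tcp_pos: [0.5292, -0.0838, 0.1069]
eef_rot: [[-0.332, 0.943, 0.0], [0.943, 0.332, -0.0], [-0.0, 0.0, -1.0]]
force: [0.9, 1.9, 0.5]
width: 0.0603
finger_force: 0.0
```

arm_command --series '[[[0.02,-0.03,0],0,75],[[0.0,0.0,0],0,75]]'

```text
t: 3.35
tcp_pos: [0.5301, -0.0847, 0.1069]
eef_rot: [[-0.328, 0.945, 0.002], [0.945, 0.328, -0.001], [-0.001, 0.002, -1.0]]
force: [-0.3, 1.5, -0.7]
width: 0.0603
finger_force: 0.0
```

arm_command --series '[[[0.018,-0.027,-0.057],0,75],[[0.018,-0.027,-0.057],0,75],[[0.018,-0.027,-0.057],0,75],[[0.018,-0.027,-0.057],0,75]]'

```text
t: 3.85
tcp_pos: [0.5468, -0.1086, 0.0517]
eef_rot: [[-0.333, 0.943, 0.002], [0.943, 0.333, -0.001], [-0.001, 0.002, -1.0]]
force: [-0.1, -0.4, 0.2]
width: 0.0605
finger_force: 0.0
```

Run:
```python
from h import *
print(state()["tcp_pos"])
a=np.zeros((600,800,3),np.uint8)
for i,n,(x,y) in((0,"top",(238,178)),(1,"side",(226,178))):
    s=snapshot(n);a[:600,i*400:i*400+400]=cv2.resize(s["frame"][y:y+60,x:x+40],(400,600),interpolation=cv2.INTER_CUBIC)
    q=state()["tcp_pos"];print(n,proj(s,q+np.array([0,0,-.014])),proj(s,[.548,-.112,.003]))
cv2.imwrite("pics/c2.png",a)
```

```text
[ 0.54678618 -0.10857744  0.0516871 ]
top [262.82619096 208.32695734] [264.13996158 208.71886593]
side [248.70599048 204.84426576] [249.77340345 213.30618089]
```

View pics/c2.png

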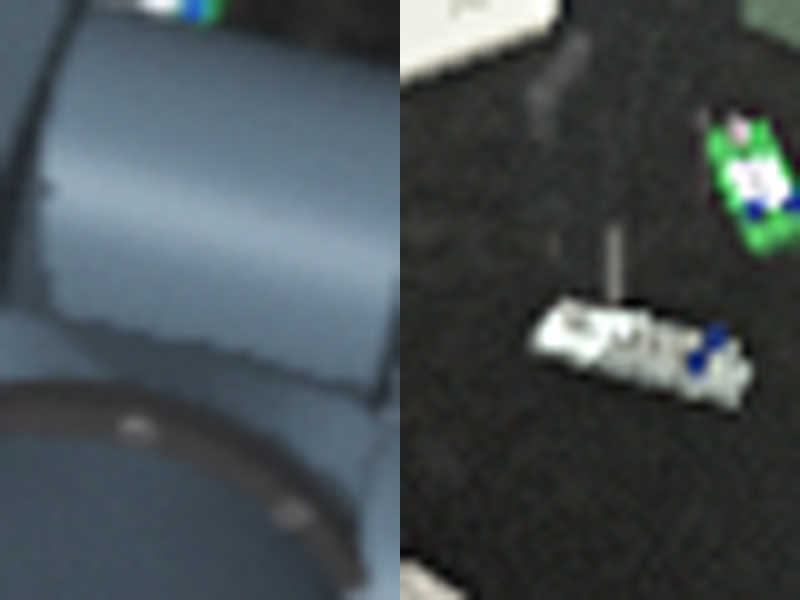

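arm_command --series '[[[0.003,-0.0025,-0.02],0,75],[[0.003,-0.0025,-0.038],0,75],[[0.003,-0.0025,-0.038],0,75],[[0.003,-0.0025,-0.038],0,255],[[0.003,-0.0025,-0.038],0,255],[[0.003,-0.0025,-0.038],0,255],[[0.003,-0.0025,-0.038],0,255],[[0.003,-0.0025,-0.038],0,255]]' --newtons 30

```text
t: 4.95
tcp_pos: [0.5504, -0.1116, 0.014]
eef_rot: [[-0.333, 0.943, 0.003], [0.943, 0.333, -0.001], [-0.002, 0.002, -1.0]]
force: [-1.1, -0.4, 12.3]
width: 0.0251
finger_force: 34.0
```

arm_command --series '[[[0,0,0.05],0,255],[[0.0,0.02,0.056],-0.15,255],[[0.002,0.05,0.056],-0.33,255],[[0.005,0.08,0.056],-0.51,255],[[0.01,0.11,0.056],-0.69,255],[[0.015,0.14,0.056],-0.87,255],[[0.02,0.17,0.056],-1.05,255],[[0.025,0.2,0.056],-1.23,255],[[0.025,0.22,0.056],-1.41,255],[[0.025,0.24,0.056],-1.59,255],[[0.025,0.248,0.056],-1.77,255],[[0.025,0.248,0.056],-1.95,255]]'

```text
t: 6.45
tcp_pos: [0.5743, 0.1375, 0.0689]
eef_rot: [[0.999, -0.045, 0.001], [-0.045, -0.999, 0.0], [0.001, -0.0, -1.0]]
force: [0.1, -0.8, 0.7]
width: 0.0249
finger_force: 30.3
```

arm_command --series '[[[0,0,0],-0.17,255],[[0,0,0],-0.17,255],[[0,0,0],-0.17,255]]'

```text
t: 6.82
tcp_pos: [0.5743, 0.1368, 0.0685]
eef_rot: [[0.979, -0.205, 0.0], [-0.205, -0.979, 0.0], [0.0, -0.0, -1.0]]
force: [0.8, 0.2, 0.1]
width: 0.0247
finger_force: 30.3
```

Run:
```python
from h import *
a=np.zeros((600,800,3),np.uint8)
q=state();R=np.array(q["eef_rot"]);print(q["tcp_pos"],q["width"],np.degrees(np.arctan2(R[1,1],R[0,1])))
for i,n,(x,y) in((0,"top",(155,150)),(1,"side",(180,130))):
    s=snapshot(n);np.save(f"{n}.npy",s["frame"]);a[:600,i*400:i*400+400]=cv2.resize(s["frame"][y:y+75,x:x+50],(400,600),interpolation=cv2.INTER_CUBIC)
    print(n,proj(s,q["tcp_pos"]+np.array([0,0,-.011])))
cv2.imwrite("pics/c3.png",a)
```

```text
[0.57429467 0.13675107 0.06848036] 0.024704994587099804 -101.83084769580401
top [179.73870701 201.02050234]
side [207.18636491 171.60105142]
```

View pics/c3.png

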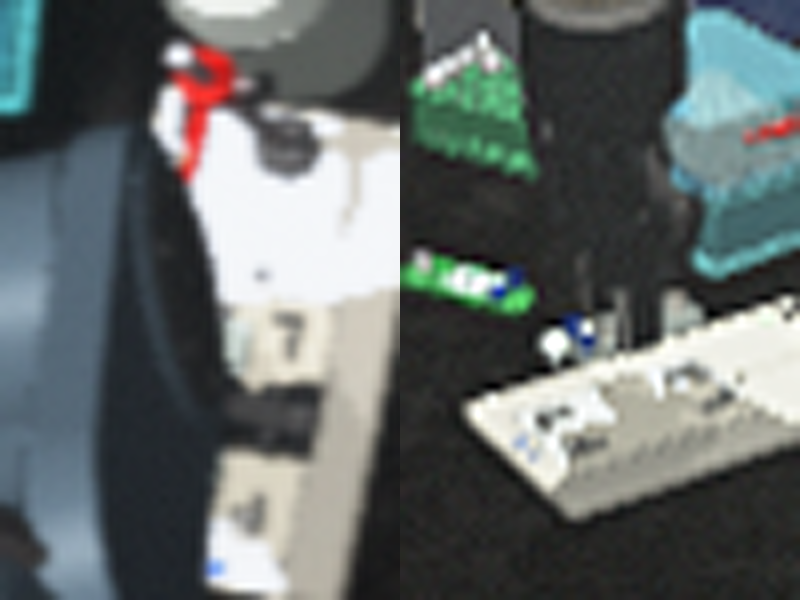

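Run:
```python
from h import *
a=np.zeros((600,800,3),np.uint8)
q=state();T=np.array(q["tcp_pos"]);R=np.array(q["eef_rot"]);yaw=np.arctan2(R[1,1],R[0,1])-np.pi/2
P0=(.5755,.1367,2.933)
def tr(p,P,z):
    c,s=np.cos(P[2]),np.sin(P[2]);return [P[0]+c*p[0]-s*p[1],P[1]+s*p[0]+c*p[1],z]
for i,n,(x,y) in((0,"top",(155,150)),(1,"side",(180,130))):
    s=snapshot(n);b=cv2.resize(s["frame"][y:y+75,x:x+50],(400,600),interpolation=cv2.INTER_CUBIC)
    px=lambda p:tuple(int(v) for v in ((proj(s,p)-[x,y]+.5)*8))
    def poly(o,P,z,col):cv2.polylines(b,[np.array([px(tr(p,P,z)) for p in o],np.int32)],1,col,1)
    poly(SLAB,P0,.012,(0,0,255));poly(CHIP,P0,.012,(0,200,0))
    for d in((57/1e3,.006),(57/1e3,-.006)):cv2.circle(b,px(tr(d,P0,.012)),4,(255,0,255),1)
    C=(T[0],T[1],yaw)
    for z in(.0,.006):poly(CHIP,C,T[2]-.014+z+.001,(0,255,255))
    for d in((.022,.0075),(.022,-.0075),(-.029,0)):cv2.circle(b,px(tr(d,C,T[2]-.001)),4,(255,255,0),1)
    a[:,i*400:i*400+400]=b
cv2.imwrite("pics/c4.png",a)
```

```text
(no output)
```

View pics/c4.png

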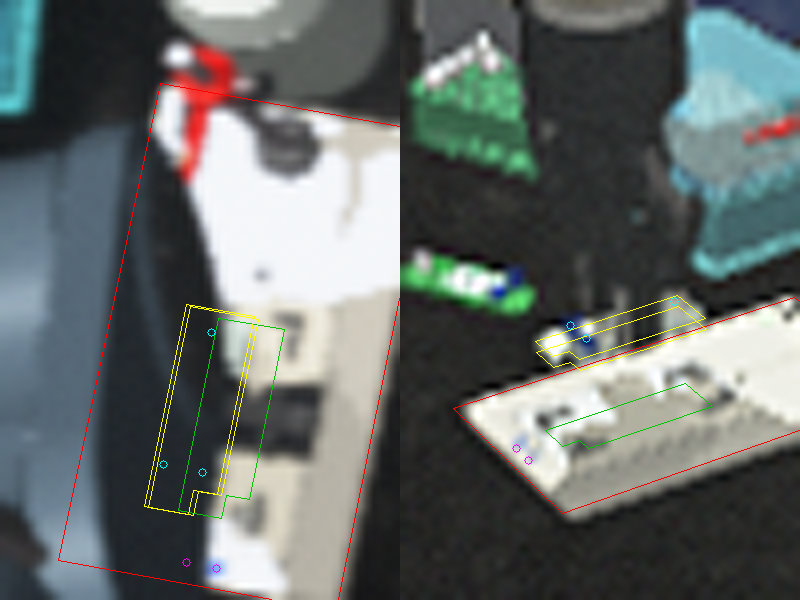

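Run:
```python
from h import *
a=np.zeros((600,800,3),np.uint8)
def tr(p,P,z):
    c,s=np.cos(P[2]),np.sin(P[2]);return [P[0]+c*p[0]-s*p[1],P[1]+s*p[0]+c*p[1],z]
P0=(.5755,.1367,2.933)
for i,n,(x,y),k in((0,"top",(168,181),12),(1,"side",(190,165),12)):
    s=snapshot(n);im=cv2.imread(f"pics/{n}0.png");w,h=400//k,600//k
    b=cv2.resize(im[y:y+h,x:x+w],(400,600),interpolation=cv2.INTER_CUBIC)
    sx,sy=400/w,600/h
    for X,Y in((1,1),(1,-1),(-1,1),(-1,-1)):
        for ix,iy in((.0396,.0146),(.0446,.0196)):
            L=[(X*.025,Y*iy),(X*ix,Y*iy),(X*ix,Y*.004)]
            cv2.polylines(b,[np.array([(proj(s,tr(p,P0,.017))-[x,y]+.5)*[sx,sy] for p in L]).astype(np.int32)],0,(0,0,255),1)
    for Y in(1,-1):cv2.circle(b,tuple(((proj(s,tr((.057,.006*Y),P0,.012))-[x,y]+.5)*[sx,sy]).astype(int).tolist()),5,(255,0,255),1)
    a[:,i*400:i*400+400]=b
    if n=="top":t=s
    else:
        print("tip",tri(t,(178.4,172.2),s,(223,146.6)))
        for u in((222.5,146.6),(223.5,147.)):print(tri(t,(178.,172.4),s,u))
cv2.imwrite("pics/c5.png",a)
```

```text
tip (array([0.64471618, 0.11940174, 0.14228253]), np.float64(0.0017704851903444913))
(array([0.64397333, 0.12081565, 0.14205578]), np.float64(0.002491134750058921))
(array([0.64570223, 0.12007726, 0.14002472]), np.float64(0.0012088555979532897))
```

View pics/c5.png

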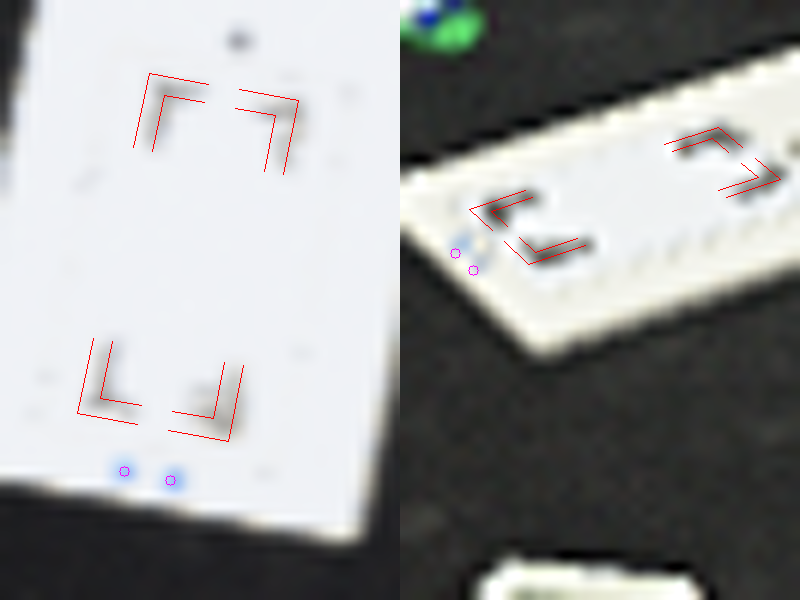

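arm_command --series '[[[0.0015,-0.0005,-0.02],0,255],[[0.0015,-0.0005,-0.034],0,255],[[0.0015,-0.0005,-0.038],0,255],[[0.0015,-0.0005,-0.041],0,255],[[0.0015,-0.0005,-0.041],0,255]]'

```text
t: 7.75
tcp_pos: [0.5759, 0.1362, 0.0272]
eef_rot: [[0.978, -0.209, 0.0], [-0.209, -0.978, 0.0], [0.0, -0.0, -1.0]]
force: [1.0, 0.4, -0.6]
width: 0.0248
finger_force: 30.3
```

arm_command --series '[[[0,0,-0.0015],0,255],[[0,0,-0.0015],0,255]]'

```text
t: 8.0
tcp_pos: [0.576, 0.1363, 0.0261]
eef_rot: [[0.978, -0.209, 0.001], [-0.209, -0.978, 0.0], [0.001, -0.0, -1.0]]
force: [1.2, -1.0, 2.8]
width: 0.0247
finger_force: 31.8
```

arm_command --series '[[[0,0,0],0,145],[[0,0,0],0,135],[[0,0,0],0,135],[[0,0,0.03],0,135],[[0,0,0.06],0,135],[[-0.02,-0.05,0.08],0,75],[[-0.04,-0.11,0.08],0.1,75],[[-0.06,-0.17,0.08],0.27,75],[[-0.06,-0.22,0.08],0.27,75],[[-0.06,-0.28,0.08],0.27,75]]'

```text
t: 9.25
tcp_pos: [0.5154, -0.1454, 0.1059]
eef_rot: [[0.998, 0.06, 0.0], [0.06, -0.998, -0.0], [0.0, 0.0, -1.0]]
force: [1.7, 0.0, 0.0]
width: 0.0604
finger_force: 0.0
```

Run:
```python
from h import *
a=np.zeros((600,800,3),np.uint8)
def tr(p,P,z):
    c,s=np.cos(P[2]),np.sin(P[2]);return [P[0]+c*p[0]-s*p[1],P[1]+s*p[0]+c*p[1],z]
for i,n,(x,y) in((0,"top",(168,181)),(1,"side",(190,162))):
    s=snapshot(n);b=cv2.resize(s["frame"][y:y+51,x:x+34],(400,600),interpolation=cv2.INTER_CUBIC)
    for k in("focus_tip","chip_center","chip_inlet","chip_junction"):
        print(n,k,[(np.round(r["position"],1).tolist(),round(r["score"],2)) for r in tip_of(k,s)[:4]])
    print(proj(s,tr((0,0),(.5755,.1367,2.933),.015)),proj(s,tr((.03,0),(.5755,.1367,2.933),.015)))
    a[:,i*400:i*400+400]=b
q=state();print(q["t"],q["tcp_pos"])
cv2.imwrite("pics/c6.png",a)
```

```text
top focus_tip [([178.7, 173.2], 0.57)]
top chip_center [([397.8, 181.9], 0.71), ([247.6, 175.3], 0.67), ([134.7, 195.4], 0.61), ([181.8, 199.2], 0.5)]
top chip_inlet [([391.8, 176.7], 0.72), ([256.7, 182.1], 0.64), ([184.0, 212.2], 0.63), ([140.4, 191.9], 0.46)]
top chip_junction [([181.6, 205.2], 0.7), ([396.0, 182.0], 0.62), ([133.8, 192.5], 0.46), ([254.3, 179.7], 0.45)]
[183.22488018 201.92476977] [181.24756185 211.48641988]
side focus_tip [([223.6, 147.1], 0.5), ([313.3, 235.5], 0.37)]
side chip_center [([365.2, 259.0], 0.56), ([188.3, 163.7], 0.45), ([208.4, 181.3], 0.43), ([257.9, 195.1], 0.4)]
side chip_inlet [([201.7, 179.8], 0.66), ([194.9, 169.7], 0.53), ([359.2, 249.5], 0.47), ([261.0, 199.5], 0.42)]
side chip_junction [([265.3, 200.0], 0.46), ([205.5, 178.8], 0.42), ([191.1, 165.4], 0.41)]
[208.13743785 181.1368707 ] [201.14004788 183.48918946]
9.75 [ 0.51579199 -0.14275647  0.10567267]
```

View pics/c6.png

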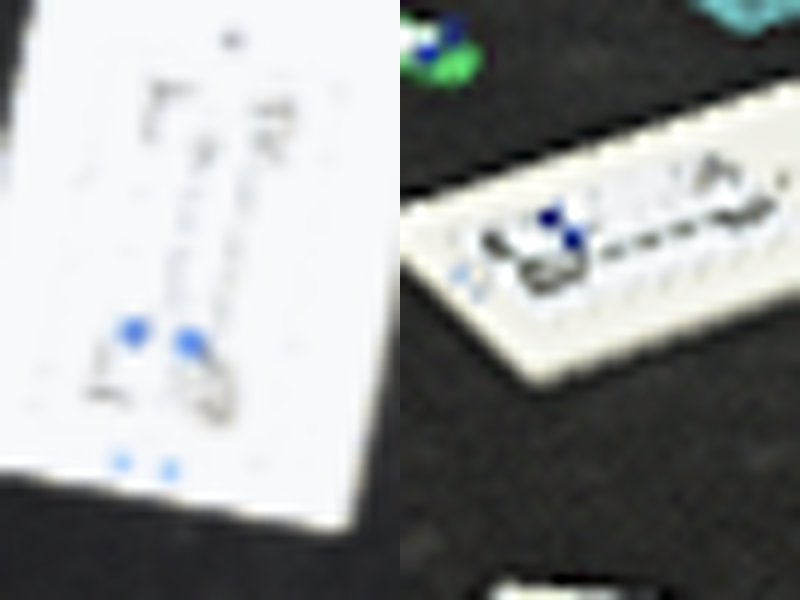

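arm_command --series '[[[-0.007,-0.06,0],0,75],[[-0.007,-0.12,-0.02],0,75],[[-0.007,-0.17,-0.03],0,75],[[-0.007,-0.208,-0.04],0,75],[[-0.007,-0.208,-0.04],0,75],[[-0.007,-0.208,-0.06],0,75],[[-0.007,-0.208,-0.06],0,75]]' --newtons 80

```text
t: 10.62
tcp_pos: [0.5081, -0.3498, 0.0437]
eef_rot: [[0.998, 0.061, -0.003], [0.061, -0.998, 0.002], [-0.003, -0.002, -1.0]]
force: [-0.6, 0.9, 0.6]
width: 0.0602
finger_force: 0.0
```

arm_command --series '[[[0.001,-0.001,-0.018],0,75],[[0.001,-0.001,-0.018],0,75],[[0.001,-0.001,-0.018],0,75],[[0.001,-0.001,-0.018],0,255],[[0.001,-0.001,-0.018],0,255],[[0.001,-0.001,-0.018],0,255],[[0.001,-0.001,-0.018],0,255],[[0.001,-0.001,-0.018],0,255],[[0.001,-0.001,-0.018],0,255]]'

```text
t: 11.75
tcp_pos: [0.5099, -0.353, 0.0283]
eef_rot: [[0.998, 0.06, 0.001], [0.06, -0.998, -0.001], [0.001, 0.001, -1.0]]
force: [-1.5, 1.3, 5.7]
width: 0.0134
finger_force: 79.0
```

arm_command --series '[[[0,0,0.02],0,255],[[0,0,0.05],0,255],[[0,0,0.08],0,255],[[0,0,0.11],0,255],[[0,0.03,0.115],0,255],[[0,0.07,0.115],0,255],[[0,0.11,0.115],0,255],[[0,0.15,0.115],0,255],[[0,0.19,0.115],0,255],[[0,0.23,0.115],0,255],[[0,0.26,0.115],0,255],[[0,0.28,0.115],0,255]]'

```text
t: 13.25
tcp_pos: [0.5097, -0.0715, 0.1438]
eef_rot: [[0.998, 0.061, 0.001], [0.061, -0.998, -0.0], [0.001, 0.0, -1.0]]
force: [0.3, 0.2, -2.3]
width: 0.0137
finger_force: 78.3
```

arm_command --series '[[[0,0.03,0],-0.03,255],[[-0.003,0.07,0],-0.08,255],[[-0.006,0.11,0],-0.13,255],[[-0.01,0.15,0],-0.18,255],[[-0.015,0.19,0],-0.23,255],[[-0.02,0.215,0],-0.267,255],[[-0.02,0.225,0],-0.267,255],[[-0.02,0.227,0],-0.267,255],[[-0.02,0.227,0],-0.267,255],[[-0.02,0.227,0],-0.267,255]]'

```text
t: 14.5
tcp_pos: [0.4899, 0.1535, 0.1427]
eef_rot: [[0.978, -0.206, -0.0], [-0.206, -0.978, -0.0], [-0.0, 0.0, -1.0]]
force: [0.7, 0.3, -0.0]
width: 0.0134
finger_force: 78.3
```

```bash
cat > v.py <<'E'
from h import *
import sys
q=state();T=np.array(q["tcp_pos"]);R=np.array(q["eef_rot"]);print(q["t"],T,q["width"],q["finger_force"],np.degrees(np.arctan2(R[1,1],R[0,1])))
lx=R[:,0]; L=T+np.array([0,0,-.0123])+lx*.08;print("lens pred",L)
a=np.zeros((600,800,3),np.uint8);S={}
for i,n,(x,y) in((0,"top",(150,146)),(1,"side",(190,120))):
    s=S[n]=snapshot(n);b=cv2.resize(s["frame"][y:y+75,x:x+50],(400,600),interpolation=cv2.INTER_CUBIC)
    cir=lambda z:np.array([(proj(s,L+.032*np.array([np.cos(t),np.sin(t),0])+[0,0,z])-[x,y]+.5)*8 for t in np.linspace(0,6.28,60)]).astype(np.int32)
    for z in(-.006,.006):cv2.polylines(b,[cir(z)],1,(0,0,255),1)
    for z in(.12,.13,.14):
        p=proj(s,[.6405,.1228,z]);print(n,"tip",z,p.round(1));cv2.circle(b,tuple(((p-[x,y]+.5)*8).astype(int).tolist()),3,(255,0,255),1)
    for k in("focus_tip","loupe_lens"):print(n,k,[(np.round(r["position"],1).tolist(),round(r["score"],2)) for r in tip_of(k,s)[:2]])
    print("lens px",proj(s,L))
    a[:,i*400:i*400+400]=b
cv2.imwrite(sys.argv[1],a)
E
python3 v.py pics/c7.png
```

```text
14.5 [0.48988242 0.15353517 0.14269629] 0.013352502183180312 78.29206824302673 -101.9130891292154
lens pred [0.56815937 0.13702095 0.13039513]
top tip 0.12 [179.  175.3]
top tip 0.13 [178.1 174.7]
top tip 0.14 [177.2 174.1]
top focus_tip [([179.9, 171.5], 0.4)]
top loupe_lens [([174.6, 198.1], 0.6)]
lens px [172.98606964 200.75413987]
side tip 0.12 [222. 152.]
side tip 0.13 [221.9 149.6]
side tip 0.14 [221.8 147.2]
side focus_tip [([223.2, 145.8], 0.42)]
side loupe_lens [([206.1, 154.0], 0.68)]
lens px [204.6017283  154.91546427]
```

View pics/c7.png

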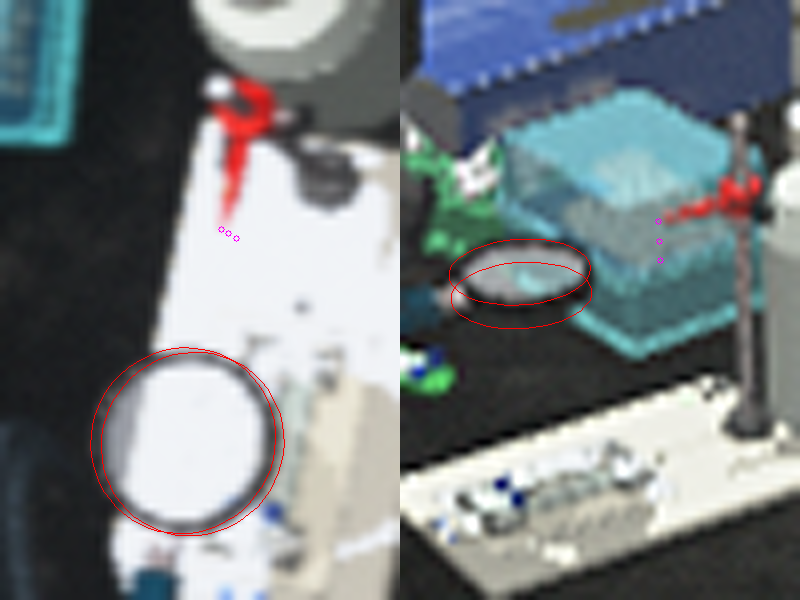

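arm_command --series '[[[0,0.001,0.004],0,255],[[0,0.001,0.008],0,255],[[0,0.001,0.008],0,255],[[0,0.001,0.008],0,255],[[0,0.001,0.008],0,255],[[0,0.001,0.008],0,255]]'

```text
t: 15.55
tcp_pos: [0.4897, 0.1552, 0.1506]
eef_rot: [[0.979, -0.206, -0.0], [-0.206, -0.979, -0.0], [-0.0, 0.0, -1.0]]
force: [-0.8, -0.0, 0.0]
width: 0.0131
finger_force: 78.3
```

```bash
python3 v.py pics/c8.png
```

```text
15.55 [0.4896664  0.15523973 0.15056979] 0.013125669497950083 78.29399943351746 -101.87117873169463
lens pred [0.56795541 0.13878278 0.13825741]
top tip 0.12 [179.  175.3]
top tip 0.13 [178.1 174.7]
top tip 0.14 [177.2 174.1]
top focus_tip [([184.6, 203.3], 0.7), ([181.7, 173.1], 0.47)]
top loupe_lens [([171.3, 198.7], 0.56)]
lens px [171.5699192  200.57583048]
side tip 0.12 [222. 152.]
side tip 0.13 [221.9 149.6]
side tip 0.14 [221.8 147.2]
side focus_tip [([169.3, 198.5], 0.72), ([209.7, 179.9], 0.57)]
side loupe_lens [([206.7, 151.3], 0.79)]
lens px [204.09985917 152.86328038]
```

View pics/c8.png

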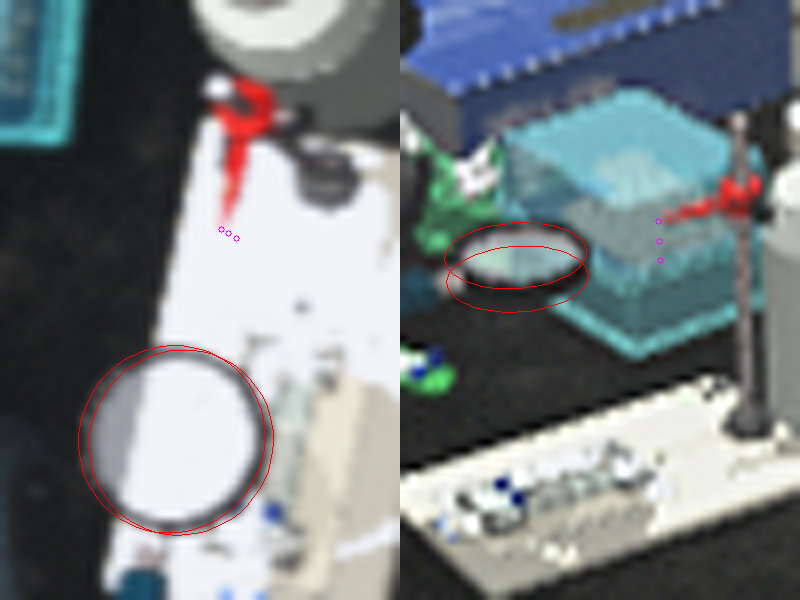

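```bash
python3 -c "
from bench import *
print(job_done())"
```

```text
the job is handed in; nothing more can be done
None
```

The job is handed in (result not reported back): the chip is in the nest with its inlets to the two blue dots, and the loupe is held over the Y-junction with its lens at about 138 mm against a red tip I measured at about 139 mm.

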